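# Corner-load check: hold the brass weight over the ring on the balance pan

### The job

For a corner-load check of the balance, take the brass weight by its knob, slide it out of the open front of its slot in the blue holder, carry it over the glassware and the balance's draught shield, and hold it upright and still about 10 mm above the pan, centred over the red ring, so that it is ready to be set down. The program finishes while the gripper is still holding the weight there: do not set it down, and never touch the balance or its shield with anything. Leave the steel weight in its slot and everything else standing where it is.

Things in the scene. Friction and masses are not known exactly. Their poses are not given: they have to be found in the camera images.
- brass_weight: Brass knob weight, about 500 g, loose, solid of revolution, 86 mm tall. Origin at the centre of its underside, z up along its axis. Body 40 mm across from 0 to 36 mm, neck 13 mm across from 36 to 50 mm, cylindrical grip knob 24 mm across from 50 to 86 mm. It starts standing in one of the two slots of the holder (either one), its knob above the retaining plate.
- steel_weight: Bright steel weight of the same shape and size, in the other slot of the holder (84 mm from the brass one, sideways). To be left there.
- rack: Blue weight holder, fixed; origin on the bench under the middle of its blue part (x, y +-50, +-90 mm); z up, x from the slots' mouths inwards. White floor 6 mm thick, x -110 to 50 mm; weights stand on it, axis at x 0 to 16 mm. Blue retaining plate 47 to 51 mm above the bench, 5 mm above the weights' bodies; a weight can be lifted only once its axis is beyond x = -70 mm.
- slot0 (a point): Mouth of one slot, mid-width, 51 mm above the bench, on the plate's top at x = -50, y = -42 mm of the holder. Both slots are 20 mm wide, run straight along the holder's x and end at x = +32 mm. Walls under the plate at the back and sides.
- slot1 (a point): Mouth of the other slot, at x = -50, y = +42 mm of the holder.
- balance: White laboratory balance, fixed; origin on the bench under the pan's centre, display side to -x, z up. Steel pan 130 x 130 mm, top 75 mm above the bench. Clear square draught shield with blue rim round it, open on top: inside 150 x 150 mm, walls 3 to 5 mm, rim 110 mm above the bench (35 above the pan). Housing x -185 to 95, y -95 to 95 mm.
- mark: Red ring stuck flat on the balance pan (no height): inside diameter 60 mm, outside 70 mm. Origin at its centre on the pan's top surface, z up. It lies off the pan's centre, in a different place each time.
- flask: Green conical flask with black stopper, 125 mm tall, 76 mm across at the foot; loose, stands among the obstacles between holder and balance. Origin under its centre.
- bottle: Amber jar with white cap, 120 mm tall, 60 mm across; loose, among the obstacles. Origin under its centre.
- beaker: White open beaker, 90 mm tall, 68 mm across; loose, among the obstacles. Origin under its centre.
- boat: White square weighing tray, 90 x 90 x 20 mm, loose, at the back of the bench. Origin under its centre.
- jar: Small white jar with blue cap, 60 mm tall, 50 mm across, loose, at the back. Origin under its centre.
- spatula: Thin steel laboratory spatula, 190 x 16 x 4 mm, lying on the bench behind the holder, loose. Origin under its middle, x along it.
Not all that is in view belongs to the job. What is meant by the brass_weight is not black, and is the larger of those in its own colour.

How it is judged:
By the outcome, as a careful person would: the job done as asked, in the order asked, and still so for the second after the job is handed in, while the arm keeps its last pose, push and grip.
It also fails if it takes over 54 s, if anything falls off the work surface, if the arm or the gripper's body presses on something with over 40 N, if the wrist force passes 120 N, or if a joint passes its speed limit or range.

### The arm

A 7-joint arm with a two-finger parallel gripper is mounted at the origin on the work surface. World frame = base frame: x ahead of the robot, y to its left, z up, the work surface at z = 0. Lengths are in m, angles in rad, forces in N, time in s.
With the tool pointing down it reaches from about 0.425 to 1.025 m from the base axis. Payload 9.4 kg.
Tool frame: the origin (TCP) lies between the finger pads; the fingertips stand 14 mm ahead of it and the grasp point (between the pads) lies 5 mm behind it; y points along the fingers, x is the direction in which the jaws open and shut, and the axes are right-handed (so a half turn about y gives the same grasp; the last joint's range is limited). The gripper opens to 93 mm and grips with 3 to 60 N. Pads are 15 mm wide; open, the fingers measure 128 mm over their backs; the gripper's body (75 mm by 188 mm) begins 65 mm behind the grasp point.
Start: joints at [1.178, 0.599, -0.003, 1.599, 0.002, 0.943, -0.08], TCP at [0.225, -0.689, 0.233] pointing down, gripper open.
Joint ranges: [-2.57, 2.57], [-0.35, 1.97], [-1.29, 1.29], [0.11, 2.56], [-1.05, 4.19], [0.11, 1.86], [-2.63, 2.63]. Speed limits (rad/s): [2.22, 2.22, 3.01, 3.01, 3.14, 3.14, 3.14].

### API

Orientations are given as a unit quaternion [x, y, z, w].
In Python, from station import readout, get_image, job, masks_of gives the robot as it stands.
- The arm moves only by the tool move_arm, never from a script. Its argument "steps" is a list that holds one entry, the list of rows, each a list of 7 numbers: the turn, a rotation vector about the tool's x, y, z in degrees, then the shift along the tool's x, y, z in cm, then the opening in per cent of the stroke, from 0 (shut) to 100 (fully open). In form: [[[rx, ry, rz, dx, dy, dz, grip], ...]]. A call has exactly 5 rows; each row is the pose to reach, as a shift and turn from the pose measured when the call began, along the tool's axes at that moment; what a row does not reach only later rows make up. A row lasts 1/10 s, in which the tool goes at most 50 mm and 8.59 degrees, less where a joint would pass 70% of its speed; a pose out of reach is approached as far as the arm can. A call with a gripper value outside its range is refused whole. The fingers move at their own pace and stop on an object; the grip force is fixed at half the most. Time passes only in rows, so rows that repeat a pose let the fingers close, or fill a call up. It gives the time, the measured TCP pose, the force and the opening at its end, in the units of the state.
- readout.observe(): the state, without advancing time (a new reading comes with each control period).
- get_image(name): name is "side" or "top"; returns a dict with "color" (480x640x3 uint8, red, green, blue), "camera_matrix" (3x3 intrinsics, pixels), "R" (3x3) and "t" (3): a world point X has camera coordinates R X + t. Camera axes: x right, y down, z forward; pixel columns grow to the right and rows downward; lengths in m; the calibration is good to about 2 mm. A picture is of the moment at which its call begins. There is no depth.
- job.hand_in(): hands the job in, once; it reports no verdict.
Trained networks look in a picture, given as the dict that the camera call returned (one of the last four; its "shot" number tells which), for a name from the list of things; names that differ only in an ending like _2 or _b are one class to them, and where a whole thing is asked for, a point or a joint stands for the part that bears it (a point fixed in the world has none). Each returns a list of dicts, best first, with "confidence" (0 to 1); they miss things now and then, are a little off and sometimes report something else, mostly with a low value. They report only what shows in the picture. A call takes as long as a camera call. They do not tell look-alikes from the thing itself.
- masks_of(picture, thing): "region" (480x640 bool, what is visible of it) and "point" ([column, row] in pixels, amid what is visible of it).
The state is a dict: "time_s": time; "joint_positions": joint angles; "dq": joint speeds; "effort": joint torques, N m; "eef_pos": TCP position; "eef_rot": TCP orientation; "force": force on the tool from outside, world axes, zero at the start; "ft_torque": the same for the moment, N m; "grip_width": opening from 0.0 (shut) to 1.0 (fully open).
Only numpy, scipy, OpenCV 4.12 (cv2) and the standard library are available. Lean on these libraries where they do the work, as an engineer would, in place of code of your own. Each camera call takes 0.05 s, during which the arm holds its last target. There are 200 camera calls.

## Working session

There is one attempt and no reset: what is moved stays moved. The work goes in short steps, Python scripts to look and compute and a tool call to move; the robot and the scene stay as the last step left them, time stands still between calls to the robot, and variables do not carry over. Pictures are saved under pics/ and viewed, about 8 in all and at most 12, crops included, and the job is handed in when it is done.

Besides the shell and the picture viewer there is one more tool, called after ">>>" by a JSON object that holds its "api" and its "payload", one argument or row to a line. move_arm: Moves the arm, as the interface text tells. Its arguments: {"type":"object","properties":{"steps":{"type":"array","items":{"type":"array","items":{"type":"array","items":{"type":"number"}}}}},"required":["steps"]}

```bash
mkdir -p pics; cat > h.py <<'E'
import numpy as np,cv2
from station import readout,get_image,job,masks_of
def save(p,n,crop=None,s=1):
    im=p["color"][:,:,::-1]
    if crop: a,b,c,d=crop; im=im[b:d,a:c]
    cv2.imwrite("pics/"+n,cv2.resize(im,None,fx=s,fy=s,interpolation=cv2.INTER_CUBIC))
def ray(p,uv):
    K,R,t=map(np.array,(p["camera_matrix"],p["R"],p["t"]))
    return -R.T@t, R.T@np.linalg.inv(K)@np.array([uv[0],uv[1],1.])
def atz(p,uv,z):
    c,d=ray(p,uv); return c+d*(z-c[2])/d[2]
def proj(p,X):
    K,R,t=map(np.array,(p["camera_matrix"],p["R"],p["t"]))
    q=K@(R@np.array(X)+t); return q[:2]/q[2]
E
python3 - <<'E'
from h import *
s=readout.observe();print({k:np.round(s[k],3) for k in s})
for n in("top","side"):
    p=get_image(n);save(p,n+"1.png")
    print(n,"cam",np.round(ray(p,(320,240)),3))
    for th in("brass_weight","steel_weight","rack","balance","mark","flask","bottle","beaker"):
        for m in masks_of(p,th)[:3]:
            ys,xs=np.nonzero(m["region"]);print(th,round(m["confidence"],2),np.round(m["point"]),xs.min(),xs.max(),ys.min(),ys.max())
E
```

```text
{'time_s': np.float64(0.0), 'joint_positions': array([ 1.178,  0.6  , -0.003,  1.6  ,  0.002,  0.943, -0.08 ]), 'dq': array([-0.   , -0.001,  0.   , -0.   ,  0.001,  0.   ,  0.   ]), 'effort': array([-0.0000e+00, -7.6506e+01,  1.4960e+00, -2.5235e+01, -5.3000e-02,
        1.7000e-02,  0.0000e+00]), 'eef_pos': array([ 0.225, -0.689,  0.232]), 'eef_rot': array([-0.572,  0.416, -0.415,  0.573]), 'force': array([-0.766, -0.488, -0.267]), 'ft_torque': array([-0.02 ,  0.   ,  0.004]), 'grip_width': np.float64(1.004)}
top cam [[ 0.451 -0.042  0.87 ]
 [ 0.144 -0.012 -0.99 ]]
brass_weight 0.85 [492. 199.] 481 506 188 207
brass_weight 0.66 [490. 160.] 474 506 147 176
steel_weight 0.68 [450. 262.] 441 461 257 277
steel_weight 0.54 [473. 278.] 411 525 224 332
rack 0.83 [471. 279.] 411 525 224 332
balance 0.97 [173. 278.] 98 239 187 363
mark 0.96 [161. 251.] 140 179 231 270
mark 0.36 [341. 141.] 326 351 127 159
flask 0.66 [313. 210.] 297 334 191 232
flask 0.26 [224. 143.] 195 252 118 172
bottle 0.78 [329. 323.] 314 348 310 345
beaker 0.82 [313. 259.] 294 332 243 281
side cam [[ 0.387 -0.89   0.621]
 [ 0.199  0.832 -0.517]]
brass_weight 0.91 [459. 382.] 444 472 351 408
brass_weight 0.78 [339. 381.] 326 351 360 397
brass_weight 0.61 [415. 399.] 403 426 373 417
steel_weight 0.93 [308. 342.] 298 319 326 359
steel_weight 0.66 [415. 276.] 400 427 254 290
rack 0.75 [302. 403.] 233 383 325 468
balance 0.69 [265. 212.] 191 334 157 245
mark 0.77 [274. 192.] 263 290 183 193
bottle 0.76 [231. 275.] 210 246 240 311
beaker 0.9 [288. 263.] 269 304 238 293
beaker 0.7 [265. 210.] 191 334 158 244
```

View pics/top1.png

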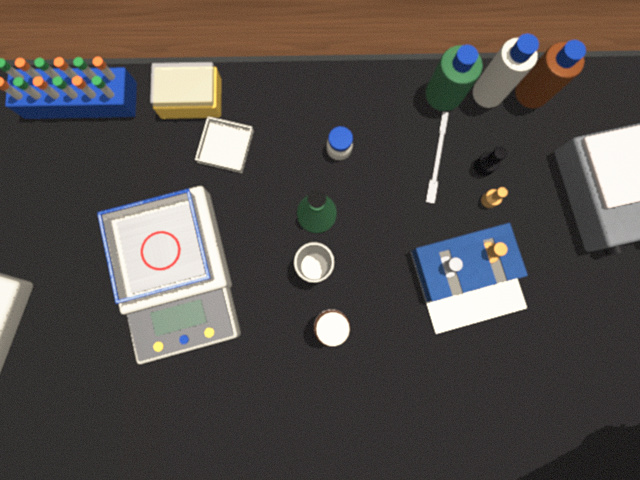

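View pics/side1.png

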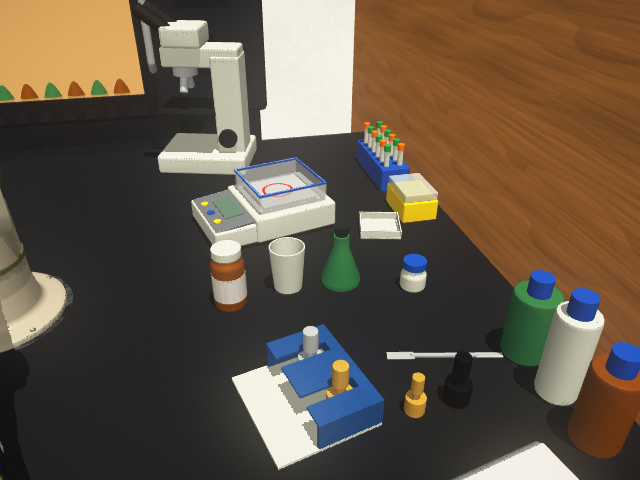

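Brass-coloured candidates are the knob in the holder, at top (499,250) / side (340,378), and the loose small one, at top (494,197) / side (415,395). A black look-alike stands at top (490,160). The one in the holder is meant: it is larger and stands in a slot. I'll confirm with a crop and fit the poses.

```bash
cat >> h.py <<'E'
from scipy.optimize import minimize
def hullmask(p,pts):
    uv=np.array([proj(p,x) for x in pts]); m=np.zeros((480,640),np.uint8)
    cv2.fillConvexPoly(m,np.round(cv2.convexHull((uv*16).astype(np.float32))).astype(np.int32),1,cv2.LINE_8,4); return m>0
def cyl(x,y,r,z0,z1):
    a=np.linspace(0,2*np.pi,40,endpoint=False)
    return [(x+r*np.cos(b),y+r*np.sin(b),z) for b in a for z in(z0,z1)]
def box(x,y,yaw,x0,x1,y0,y1,z0,z1):
    c,s=np.cos(yaw),np.sin(yaw)
    return [(x+c*a-s*b,y+s*a+c*b,z) for a in(x0,x1) for b in(y0,y1) for z in(z0,z1)]
def fit(views,model,x0,d):
    # views: list of (pic,mask); model(params)->list of convex point sets
    def cost(q):
        r=0
        for p,m in views:
            s=np.zeros((480,640),bool)
            for pts in model(q): s|=hullmask(p,pts)
            r+=1-(s&m).sum()/max(1,(s|m).sum())
        return r/len(views)
    best=None
    x0=np.array(x0,float)
    for sg in (1,-1,.4):
        sim=np.vstack([x0]+[x0+sg*np.eye(len(x0))[i]*d[i] for i in range(len(x0))])
        o=minimize(cost,x0,method="Nelder-Mead",options=dict(initial_simplex=sim,xatol=1e-5,fatol=1e-5))
        if best is None or o.fun<best.fun: best=o
        x0=best.x
    return best.x,best.fun
def hsv(p): return cv2.cvtColor(p["color"],cv2.COLOR_RGB2HSV)
def win(m,u0,u1,v0,v1):
    r=np.zeros_like(m); r[v0:v1,u0:u1]=m[v0:v1,u0:u1]; return r
E
python3 - <<'E'
from h import *
T=get_image("top");S=get_image("side")
save(S,"crop.png",(220,310,480,480),3)
ht,hs=hsv(T),hsv(S)
def org(h): return (h[...,0]>8)&(h[...,0]<26)&(h[...,1]>120)&(h[...,2]>90)
# rack: blue part + floor in top
m=[x for x in masks_of(T,"rack")][0]["region"].astype(np.uint8)
m=cv2.morphologyEx(m,cv2.MORPH_CLOSE,np.ones((15,15)))>0
print("rackguess",atz(T,(470,265),.051),"mouthdir",atz(T,(480,318),.006))
g=atz(T,(470,265),.051); w=g-atz(T,(480,318),.006); yaw=np.arctan2(w[1],w[0])
q,f=fit([(T,m)],lambda q:[box(*q,-.05,.05,-.09,.09,0,.051),box(*q,-.11,.05,-.09,.09,0,.006)],[g[0],g[1],yaw],[.02,.02,.1])
print("rack",q.round(4),np.degrees(q[2]).round(2),f)
print("sizes",m.sum())
c,s=np.cos(q[2]),np.sin(q[2])
R=np.array([[c,-s],[s,c]])
mt=win(org(ht),480,515,235,265)
ys,xs=np.nonzero(mt);print("knob top px",xs.min(),xs.max(),ys.min(),ys.max())
ms=win(org(hs),325,356,355,400)
ys,xs=np.nonzero(ms);print("knob side px",xs.min(),xs.max(),ys.min(),ys.max())
for v in([(T,mt)],[(S,ms)],[(T,mt),(S,ms)]):
    k,f=fit(v,lambda q:[cyl(q[0],q[1],.012,.056,.092)],atz(T,(499,250),.09)[:2],[.01,.01])
    print("knob",k.round(4),f,"in rack",(R.T@(k-q[:2])).round(4))
red=((ht[...,0]<8)|(ht[...,0]>172))&(ht[...,1]>110)&(ht[...,2]>80)
red=win(red,135,185,225,275); ys,xs=np.nonzero(red)
e=cv2.fitEllipse(np.c_[xs,ys].astype(np.float32)); print("ring",e,"mark",atz(T,e[0],.075).round(4))
# balance rim corners (top view)
for uv in((99,211),(188,192),(211,287),(117,301)): print("rimcorner",atz(T,uv,.11).round(3))
for n,z,r in(("flask",.125,.012),("bottle",.12,.03),("beaker",.09,.034)):
    pass
print("flask",atz(T,(317,198),.125).round(3),"bottle",atz(T,(332,328),.12).round(3),"beaker",atz(T,(315,257),.09).round(3))
E
```

```text
rackguess [ 0.51854243 -0.32197873  0.051     ] mouthdir [ 0.42263836 -0.34873763  0.006     ]
rack [ 0.5244 -0.3239  0.2406] 13.79 0.01896417877342793
sizes 8879
knob top px 485 506 243 262
knob side px 326 351 360 397
knob [ 0.5408 -0.3599] 0.3746130030959752 in rack [ 0.0073 -0.0389]
knob [ 0.5399 -0.3671] 0.19047619047619047 in rack [ 0.0047 -0.0456]
knob [ 0.542  -0.3647] 0.3443394908847135 in rack [ 0.0073 -0.0438]
ring ((160.08489990234375, 250.22227478027344), (36.24998092651367, 38.3422966003418), 50.927364349365234) mark [0.5548 0.2273 0.075 ]
rimcorner [0.619 0.32  0.11 ]
rimcorner [0.649 0.171 0.11 ]
rimcorner [0.487 0.13  0.11 ]
rimcorner [0.468 0.283 0.11 ]
flask [ 0.63  -0.048  0.125] bottle [ 0.416 -0.068  0.12 ] beaker [ 0.535 -0.043  0.09 ]
```

View pics/crop.png

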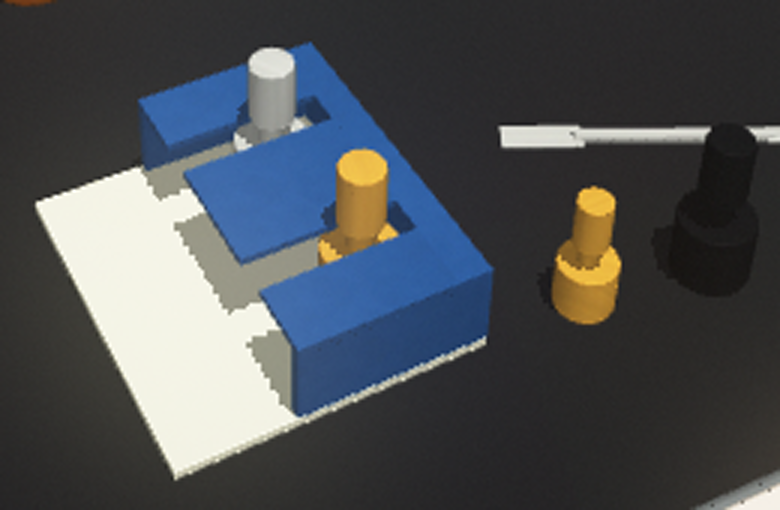

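The crop confirms it: the large brass knob weight stands in the slot at holder y = -42 (crop (360,200)), with the small loose brass one outside at (585,260). The fit puts the knob at about (0.540, -0.3635). It lies at holder x≈6, y≈-43 mm, as the description requires. The mark is at (0.555, 0.227), 0.075 high.

```bash
cat > go.py <<'E'
import sys
from h import *
from scipy.spatial.transform import Rotation as Ro
def go(x,y,z,yaw=-76.2):
    s=readout.observe(); R=Ro.from_quat(s["eef_rot"])
    a=np.radians(yaw); X=np.array([np.cos(a),np.sin(a),0]);Y=np.array([0,0,-1.])
    D=Ro.from_matrix(np.c_[X,Y,np.cross(X,Y)])
    print("rot",np.degrees((R.inv()*D).as_rotvec()).round(2),"shift cm",(R.inv().apply(np.array([x,y,z])-s["eef_pos"])*100).round(2),"t",s["time_s"].round(2),"pos",s["eef_pos"].round(4),"F",s["force"].round(1),"g",s["grip_width"].round(3))
if __name__=="__main__": go(*map(float,sys.argv[1:]))
E
python3 go.py .540 -.3635 .20
```

```text
Traceback (most recent call last):
  File "go.py", line 9, in <module>
    if __name__=="__main__": go(*map(float,sys.argv[1:]))
                             ~~^^^^^^^^^^^^^^^^^^^^^^^^^^
  File "go.py", line 8, in go
    print("rot",np.degrees((R.inv()*D).as_rotvec()).round(2),"shift cm",(R.inv().apply(np.array([x,y,z])-s["eef_pos"])*100).round(2),"t",s["time_s"].round(2),"pos",s["eef_pos"].round(4),"F",s["force"].round(1),"g",s["grip_width"].round(3))
                                                                                                                                         ^^^^^^^^^^^^^^^^^
AttributeError: 'float' object has no attribute 'round'
```

```bash
sed -i 's/s\["time_s"\].round(2)/round(float(s["time_s"]),2)/; s/s\["eef_pos"\].round(4)/np.round(s["eef_pos"],4)/; s/s\["force"\].round(1)/np.round(s["force"],1)/; s/s\["grip_width"\].round(3)/round(float(s["grip_width"]),3)/' go.py; python3 go.py .540 -.3635 .20
```

```text
rot [0.  4.3 0. ] shift cm [-21.18   3.26  40.04] t 1.05 pos [ 0.2252 -0.6892  0.2326] F [ 0.9 -0.3  0.2] g 0.996
```

>>> {"api": "move_arm", "payload": {
  "steps": [
    [[0,1,0,-2.3,0,4.4,90],[0,2,0,-4.6,0,8.8,80],[0,3,0,-6.9,0,13.2,70],[0,4,0,-9.2,0,17.6,60],[0,4.3,0,-11.5,0,22,55]]
  ]
}}

```text
time_s: 1.55
eef_pos: [0.3998, -0.51, 0.2328]
eef_rot: [0.556, -0.436, 0.437, -0.556]
force: [1.3, -0.2, -0.6]
grip_width: 0.618
```

```bash
python3 go.py .540 -.3635 .18
```

```text
rot [-0.01 -0.05  0.02] shift cm [-10.9    5.28  17.1 ] t 1.55 pos [ 0.3998 -0.51    0.2328] F [ 1.3 -0.2 -0.6] g 0.618
```

>>> {"api": "move_arm", "payload": {
  "steps": [
    [[0,0,0,-2.6,1,4.1,55],[0,0,0,-5.2,2,8.2,55],[0,0,0,-7.8,3,12.3,55],[0,0,0,-10,4.3,15.8,55],[0,0,0,-10.9,5.3,17.1,55]]
  ]
}}

```text
time_s: 2.05
eef_pos: [0.5437, -0.3588, 0.1791]
eef_rot: [-0.557, 0.435, -0.435, 0.558]
force: [0.6, 0.6, -0.4]
grip_width: 0.549
```

```bash
python3 - <<'E'
from h import *
from go import go
S=get_image("side");save(S,"s2.png",(220,270,460,450),3)
T=get_image("top");
go(.540,-.3635,.12)
red=lambda h:((h[...,0]<8)|(h[...,0]>172))&(h[...,1]>110)&(h[...,2]>80)
# mark check in the side view: project ring
m=win(red(hsv(S)),255,300,178,200);ys,xs=np.nonzero(m);print("side ring px",xs.min(),xs.max(),ys.min(),ys.max())
pr=np.array([proj(S,(.5548+.035*np.cos(a),.2273+.035*np.sin(a),.075)) for a in np.linspace(0,6.28,60)]);print("proj",pr.min(0),pr.max(0))
print("knob axis proj side",proj(S,(.54,-.3635,.092)),proj(S,(.54,-.3635,.056)))
ms=win((lambda h:(h[...,0]>8)&(h[...,0]<26)&(h[...,1]>120)&(h[...,2]>90))(hsv(S)),325,356,355,400)
for v in (362,366,370,375,380,385): x=np.nonzero(ms[v])[0]; print(v,x.min() if len(x) else None,x.max() if len(x) else None)
E
```

```text
rot [ 0.03  0.22 -0.11] shift cm [ 0.27  5.83 -0.21] t 2.15 pos [ 0.5414 -0.3604  0.1784] F [-0.1 -0.2 -0.1] g 0.546
side ring px 262 291 183 193
proj [262.05929679 182.80026432] [292.94519426 196.31813556]
knob axis proj side [339.07517052 364.54446945] [338.54026901 383.47204162]
362 334 346
366 332 348
370 332 348
375 332 348
380 332 348
385 333 349
```

View pics/s2.png

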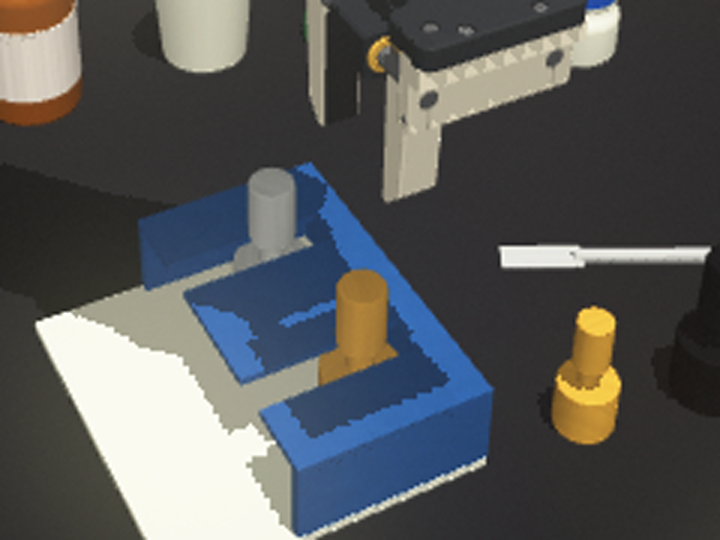

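The picture shows the open fingers about 10 cm above the knob (crop (365,150) above (360,310)), with the holder undisturbed. The side projection of the knob agrees within about 1 px. Descending.

>>> {"api": "move_arm", "payload": {
  "steps": [
    [[0,0.2,0,0.3,2,-0.2,55],[0,0.2,0,0.3,4,-0.2,55],[0,0.2,0,0.3,6,-0.2,55],[0,0.2,0,0.3,6.5,-0.2,55],[0,0.2,0,0.3,6.5,-0.2,55]]
  ]
}}

```text
time_s: 2.65
eef_pos: [0.5388, -0.3652, 0.1132]
eef_rot: [0.556, -0.438, 0.436, -0.556]
force: [0.4, 0.1, 0.2]
grip_width: 0.552
```

```bash
python3 - <<'E'
from h import *
from go import go
S=get_image("side");save(S,"s3.png",(280,310,420,430),5)
go(.540,-.3635,.073)
E
```

```text
rot [ 0.04 -0.08 -0.07] shift cm [-0.15  4.09  0.09] t 2.7 pos [ 0.5395 -0.3652  0.1139] F [0.7 0.8 0.4] g 0.552
```

View pics/s3.png

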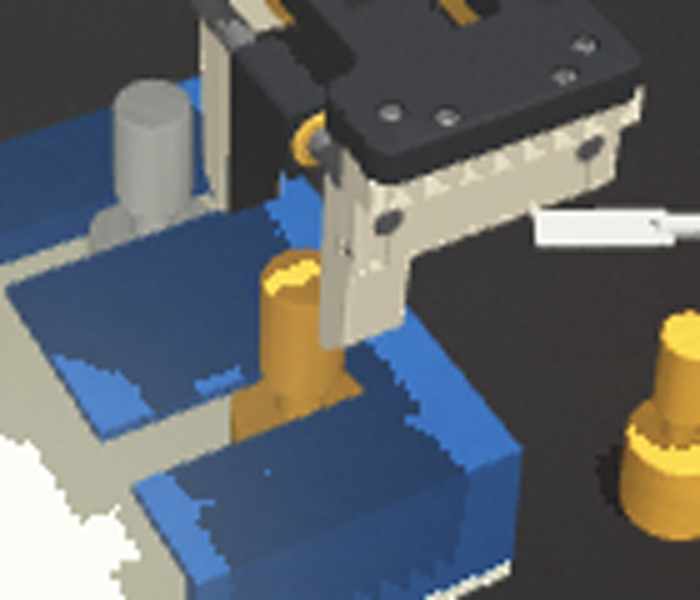

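The knob (crop (292,275)) lies midway between the two fingertips ((225,205) and (350,345)). Going down and gripping.

>>> {"api": "move_arm", "payload": {
  "steps": [
    [[0,0,0,-0.1,1.4,0.1,55],[0,0,0,-0.1,2.8,0.1,55],[0,0,0,-0.1,4.1,0.1,55],[0,0,0,-0.1,4.1,0.1,55],[0,0,0,-0.1,4.1,0.1,50]]
  ]
}}

```text
time_s: 3.2
eef_pos: [0.5399, -0.3637, 0.0723]
eef_rot: [0.556, -0.438, 0.436, -0.556]
force: [-0.5, 0.1, 0.5]
grip_width: 0.512
```

```bash
python3 go.py .540 -.3635 .073
```

```text
rot [ 0.1  -0.07 -0.12] shift cm [-0.01 -0.07  0.01] t 3.2 pos [ 0.5399 -0.3637  0.0723] F [-0.5  0.1  0.5] g 0.512
```

>>> {"api": "move_arm", "payload": {
  "steps": [
    [[0,0,0,0,0,0,40],[0,0,0,0,0,0,30],[0,0,0,0,0,0,20],[0,0,0,0,0,0,10],[0,0,0,0,0,0,0]]
  ]
}}

```text
time_s: 3.7
eef_pos: [0.5401, -0.3637, 0.0726]
eef_rot: [-0.556, 0.437, -0.436, 0.556]
force: [0.2, 0.5, 2.1]
grip_width: 0.251
```

>>> {"api": "move_arm", "payload": {
  "steps": [
    [[0,0,0,0,0,0,0],[0,0,0,0,0,0,0],[0,0,0,0,-0.1,0,0],[0,0,0,0,-0.2,0,0],[0,0,0,0,-0.2,0,0]]
  ]
}}

```text
time_s: 4.2
eef_pos: [0.5399, -0.3636, 0.0744]
eef_rot: [-0.556, 0.438, -0.436, 0.556]
force: [0.4, 0.1, -3.7]
grip_width: 0.252
```

```bash
python3 go.py .540 -.3635 .074; python3 - <<'E'
from h import *
S=get_image("side");save(S,"s4.png",(280,310,420,430),5)
q=np.array([.5244,-.3239]);c,s=.9712,.2383
for x in(.006,-.05,-.1): print(x,q+np.array([[c,-s],[s,c]])@[x,-.0425])
E
```

```text
rot [ 0.1  -0.06 -0.13] shift cm [-0.    0.04  0.01] t 4.2 pos [ 0.5399 -0.3636  0.0744] F [ 0.4  0.1 -3.7] g 0.252
0.006 [ 0.54035495 -0.3637462 ]
-0.05 [ 0.48596775 -0.377091  ]
-0.1 [ 0.43740775 -0.389006  ]
```

View pics/s4.png

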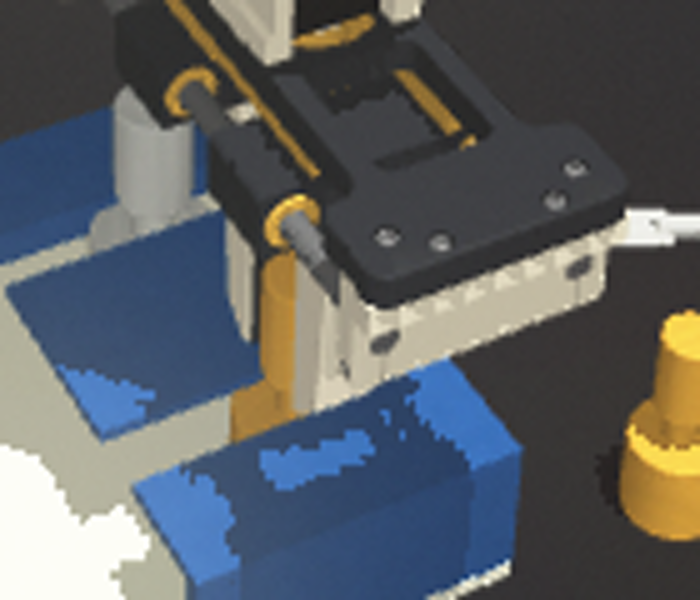

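The pads hold the knob (opening 23.4 mm, as the 24 mm knob requires), and the weight is lifted about 2 mm (force -3.7 N). Sliding it out along the holder's -x.

>>> {"api": "move_arm", "payload": {
  "steps": [
    [[0,0,0,0,0,-0.6,0],[0,0,0,0,0,-1.8,0],[0,0,0,0,0,-3,0],[0,0,0,0,0,-4.2,0],[0,0,0,0,0,-5,0]]
  ]
}}

```text
time_s: 4.75
eef_pos: [0.4893, -0.3762, 0.0746]
eef_rot: [0.556, -0.438, 0.436, -0.556]
force: [-0.1, 0.2, -4.2]
grip_width: 0.255
```

```bash
python3 go.py .4374 -.389 .0745
```

```text
rot [ 0.15 -0.14 -0.14] shift cm [ 0.02  0.02 -5.35] t 4.75 pos [ 0.4893 -0.3762  0.0746] F [-0.1  0.2 -4.2] g 0.255
```

>>> {"api": "move_arm", "payload": {
  "steps": [
    [[0,0,0,0,0,-1,0],[0,0,0,0,0,-2.3,0],[0,0,0,0,0,-3.6,0],[0,0,0,0,0,-4.8,0],[0,0,0,0,0,-5.4,0]]
  ]
}}

```text
time_s: 5.25
eef_pos: [0.435, -0.3895, 0.0748]
eef_rot: [0.556, -0.439, 0.436, -0.555]
force: [-0.4, -0.4, -4.3]
grip_width: 0.254
```

```bash
python3 - <<'E'
from h import *
from go import go
S=get_image("side");save(S,"s5.png",(170,230,440,430),2.8)
T=get_image("top");save(T,"t5.png")
go(.4374,-.389,.24)
E
```

```text
rot [ 0.17 -0.22 -0.14] shift cm [ -0.04 -16.52   0.13] t 5.35 pos [ 0.4356 -0.3894  0.0748] F [-0.   1.  -4.5] g 0.254
```

View pics/s5.png

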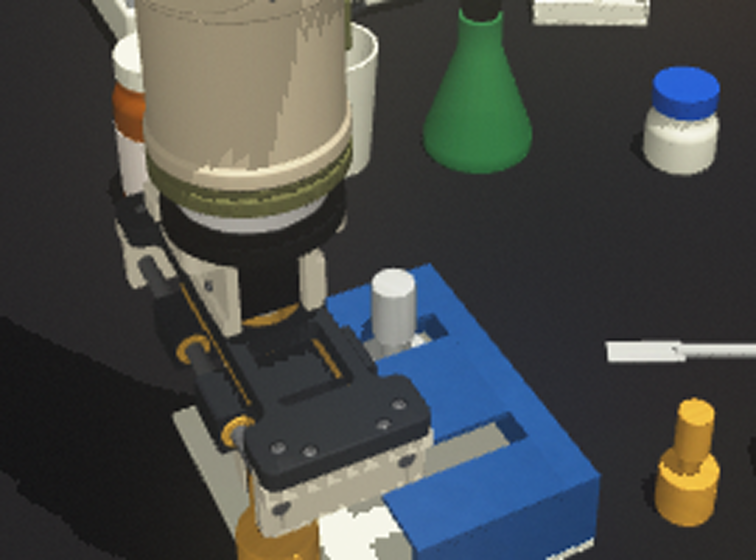

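The slot is empty, the weight (crop (280,535)) is clear in front of the plate, and the steel weight still stands in its slot (393,305). Lifting.

>>> {"api": "move_arm", "payload": {
  "steps": [
    [[0,0,0,0,-2,0,0],[0,0,0,0,-5.5,0,0],[0,0,0,0,-9.5,0,0],[0,0,0,0,-13.5,0,0],[0,0,0,0,-17,0,0]]
  ]
}}

```text
time_s: 5.85
eef_pos: [0.437, -0.3894, 0.2469]
eef_rot: [0.556, -0.438, 0.436, -0.556]
force: [0.4, -1.2, -5.0]
grip_width: 0.253
```

```bash
python3 go.py .555 .227 .25
```

```text
rot [ 0.11 -0.17 -0.09] shift cm [-57.12  -0.26  25.99] t 5.85 pos [ 0.437  -0.3894  0.2469] F [ 0.4 -1.2 -5. ] g 0.253
```

>>> {"api": "move_arm", "payload": {
  "steps": [
    [[0,0,0,-1.5,-0.3,0.7,0],[0,0,0,-4.5,-0.3,2,0],[0,0,0,-8,-0.3,3.6,0],[0,0,0,-11.5,-0.3,5.2,0],[0,0,0,-15,-0.3,6.8,0]]
  ]
}}

```text
time_s: 6.35
eef_pos: [0.4676, -0.2244, 0.2488]
eef_rot: [0.556, -0.438, 0.435, -0.556]
force: [0.6, 1.1, -4.9]
grip_width: 0.249
```

>>> {"api": "move_arm", "payload": {
  "steps": [
    [[0,0,0,-3.5,0,1.6,0],[0,0,0,-7,0,3.2,0],[0,0,0,-10.5,0,4.8,0],[0,0,0,-14,0,6.4,0],[0,0,0,-17.5,0,8,0]]
  ]
}}

```text
time_s: 6.85
eef_pos: [0.5031, -0.0324, 0.2478]
eef_rot: [0.557, -0.438, 0.434, -0.556]
force: [0.8, 0.2, -4.2]
grip_width: 0.253
```

```bash
python3 go.py .555 .227 .25
```

```text
rot [ 0.24 -0.01 -0.22] shift cm [-23.96  -0.17  11.22] t 6.85 pos [ 0.5031 -0.0324  0.2478] F [ 0.8  0.2 -4.2] g 0.253
```

>>> {"api": "move_arm", "payload": {
  "steps": [
    [[0.1,0,-0.1,-3.5,-0.2,1.6,0],[0.2,0,-0.2,-7,-0.2,3.2,0],[0.2,0,-0.2,-10.5,-0.2,4.8,0],[0.2,0,-0.2,-14,-0.2,6.4,0],[0.2,0,-0.2,-17,-0.2,8,0]]
  ]
}}

```text
time_s: 7.35
eef_pos: [0.5388, 0.1552, 0.2486]
eef_rot: [0.557, -0.437, 0.435, -0.557]
force: [0.7, -0.5, -3.9]
grip_width: 0.253
```

```bash
python3 go.py .555 .227 .25
```

```text
rot [ 0.15  0.14 -0.07] shift cm [-6.57 -0.14  3.3 ] t 7.35 pos [0.5388 0.1552 0.2486] F [ 0.7 -0.5 -3.9] g 0.253
```

>>> {"api": "move_arm", "payload": {
  "steps": [
    [[0.1,0,0,-2.5,0,1.3,0],[0.1,0,0,-4.8,0,2.4,0],[0.1,0,0,-6.2,0,3.1,0],[0.1,0,0,-6.6,0,3.3,0],[0.1,0,0,-6.6,0,3.3,0]]
  ]
}}

```text
time_s: 7.85
eef_pos: [0.5544, 0.2273, 0.2479]
eef_rot: [0.558, -0.436, 0.435, -0.557]
force: [-0.4, -0.1, -4.4]
grip_width: 0.255
```

```bash
python3 - <<'E'
from h import *
from go import go
S=get_image("side");save(S,"s6.png",(170,60,410,260),3.2)
go(.555,.227,.19)
s=readout.observe()["eef_pos"]
# weight axis in side view: predicted vs seen
h=hsv(S);m=win((h[...,0]>8)&(h[...,0]<26)&(h[...,1]>120)&(h[...,2]>60),200,340,80,240)
zb=s[2]-.0663
for z in(zb,zb+.036): print("pred",proj(S,(s[0],s[1],z)).round(1))
n,l,st,c=cv2.connectedComponentsWithStats(m.astype(np.uint8))
for i in range(1,n):
    if st[i,4]>30: print(st[i],c[i].round(1))
E
```

```text
rot [ 0.12  0.11 -0.03] shift cm [-0.06  5.81  0.08] t 7.9 pos [0.5545 0.2262 0.2481] F [ 0.4  0.9 -4.6] g 0.251
pred [275.5 145. ]
pred [274.9 129. ]
[267 106  19  43 426] [275.1 134.2]
```

View pics/s6.png

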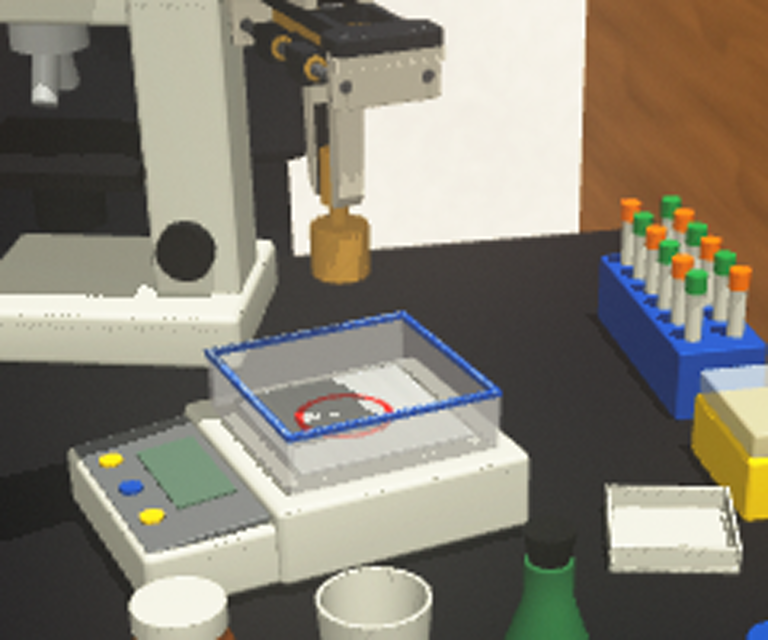

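The weight hangs upright (crop (340,245)) directly above the ring (343,415). The balance and glassware are undisturbed. Lowering in stages, with a check of the weight's height.

>>> {"api": "move_arm", "payload": {
  "steps": [
    [[0.1,0,0,-0.1,1.5,0.1,0],[0.1,0,0,-0.1,3.5,0.1,0],[0.1,0,0,-0.1,5.5,0.1,0],[0.1,0,0,-0.1,6.8,0.1,0],[0.1,0,0,-0.1,7.3,0.1,0]]
  ]
}}

```text
time_s: 8.4
eef_pos: [0.5546, 0.2259, 0.174]
eef_rot: [0.557, -0.437, 0.436, -0.556]
force: [0.1, 0.2, -4.2]
grip_width: 0.253
```

```bash
cat > chk.py <<'E'
from h import *
from go import go
go(.555,.227,.1513)
S=get_image("side");save(S,"chk%d.png"%S["shot"],(210,130,350,250),5)
s=readout.observe()["eef_pos"]
h=hsv(S);m=win((h[...,0]>8)&(h[...,0]<26)&(h[...,1]>120)&(h[...,2]>60),240,310,100,200)
n,l,st,c=cv2.connectedComponentsWithStats(m.astype(np.uint8));i=1+np.argmax(st[1:,4]);m=l==i;print(st[i])
zb=s[2]-.0663
b=np.array([proj(S,x) for x in cyl(s[0],s[1],.02,zb,zb+.036)]);print("pred body px",b.min(0).round(1),b.max(0).round(1),"zb",zb.round(4))
f=lambda v:np.nonzero(m[v])[0]
for v in range(st[i,1],st[i,1]+st[i,3]): print(v,f(v).min(),f(v).max(),end=" | ")
E
python3 chk.py; ls pics
```

```text
rot [0.12 0.02 0.02] shift cm [-0.1   2.27  0.07] t 8.4 pos [0.5546 0.2259 0.174 ] F [ 0.1  0.2 -4.2] g 0.253
[269 139  18  41 397]
pred body px [267.2 157.9] [285.9 180.2] zb 0.1076
139 273 273 | 140 272 273 | 141 272 274 | 142 272 274 | 143 272 274 | 144 272 274 | 145 272 274 | 146 272 274 | 147 272 274 | 148 272 274 | 149 272 274 | 150 272 274 | 151 272 274 | 152 272 274 | 153 272 274 | 154 272 274 | 155 272 274 | 156 273 274 | 157 274 274 | 158 275 279 | 159 274 282 | 160 271 283 | 161 269 285 | 162 269 285 | 163 269 285 | 164 269 285 | 165 269 285 | 166 269 285 | 167 269 286 | 168 269 286 | 169 269 286 | 170 269 286 | 171 269 286 | 172 269 286 | 173 269 286 | 174 270 286 | 175 270 286 | 176 270 286 | 177 270 285 | 178 270 284 | 179 272 282 | chk12.png
crop.png
s2.png
s3.png
s4.png
s5.png
s6.png
side1.png
t5.png
top1.png
```

>>> {"api": "move_arm", "payload": {
  "steps": [
    [[0.1,0,0,-0.1,0.8,0,0],[0.1,0,0,-0.1,1.6,0,0],[0.1,0,0,-0.1,2.1,0,0],[0.1,0,0,-0.1,2.3,0,0],[0.1,0,0,-0.1,2.3,0,0]]
  ]
}}

```text
time_s: 8.95
eef_pos: [0.5543, 0.2272, 0.1507]
eef_rot: [0.557, -0.436, 0.436, -0.556]
force: [-0.1, -0.6, -3.5]
grip_width: 0.254
```

```bash
cat >> chk.py <<'E'
T=get_image("top");a=T["color"][180:310,90:250,::-1];b=S["color"][130:250,200:360,::-1]
r=lambda x:cv2.resize(x,(640,int(640*x.shape[0]/x.shape[1])),interpolation=cv2.INTER_CUBIC)[:,:]
im=np.vstack([r(a),r(b)]);im=cv2.resize(im,None,fx=.59,fy=.59);cv2.imwrite("pics/both%d.png"%S["shot"],im);print("shot",S["shot"])
h=hsv(S);red=win(((h[...,0]<8)|(h[...,0]>172))&(h[...,1]>70)&(h[...,2]>60),250,305,178,202);ys,xs=np.nonzero(red);print("red",xs.min(),xs.max(),ys.min(),ys.max())
E
python3 chk.py
```

```text
rot [0.04 0.05 0.02] shift cm [ 0.04 -0.06  0.06] t 8.95 pos [0.5543 0.2272 0.1507] F [-0.1 -0.6 -3.5] g 0.254
[269 168  18  22 341]
pred body px [267.6 167.2] [286.1 189.4] zb 0.0847
168 275 280 | 169 273 283 | 170 271 285 | 171 270 285 | 172 269 285 | 173 269 286 | 174 269 286 | 175 269 286 | 176 269 286 | 177 270 286 | 178 270 286 | 179 270 286 | 180 270 286 | 181 270 286 | 182 270 286 | 183 270 286 | 184 269 286 | 185 269 286 | 186 270 286 | 187 271 285 | 188 272 283 | 189 275 279 | shot 13
red 262 292 184 196
```

View pics/both13.png

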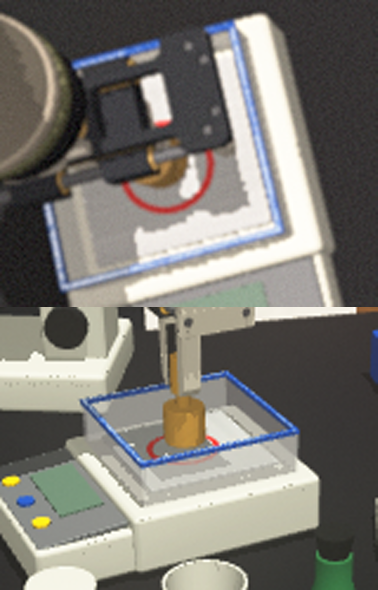

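Top picture: the brass body (162,165) sits over the ring, centred at about (168,168), and nothing touches the shield. Side picture: the body's middle is at column 277.8 and the ring's at 277, so I'll trim 1 mm and let it settle.

>>> {"api": "move_arm", "payload": {
  "steps": [
    [[0,0,0,0,-0.05,-0.1,0],[0,0,0,0,-0.05,-0.1,0],[0,0,0,0,-0.05,-0.1,0],[0,0,0,0,-0.05,-0.1,0],[0,0,0,0,-0.05,-0.1,0]]
  ]
}}

```text
time_s: 9.55
eef_pos: [0.5536, 0.2271, 0.1517]
eef_rot: [-0.557, 0.436, -0.436, 0.557]
force: [-0.3, -0.5, -3.8]
grip_width: 0.251
```

```bash
python3 chk.py | grep -v '|' ; python3 - <<'E'
from h import *
S=get_image("side");h=hsv(S);m=win((h[...,0]>8)&(h[...,0]<26)&(h[...,1]>120)&(h[...,2]>60),240,310,166,200)
ys,xs=np.nonzero(m);print("body",xs.min(),xs.max(),ys.min(),ys.max())
s=readout.observe();print(np.round(s["eef_pos"],4),np.round(s["dq"],3),np.round(s["force"],1),s["grip_width"])
for th in("steel_weight","flask","bottle","beaker"):
    print(th,[(round(x["confidence"],2),np.round(x["point"])) for x in masks_of(S,th)[:1]])
E
```

```text
rot [-0.01  0.04  0.01] shift cm [0.04 0.04 0.13] t 9.55 pos [0.5536 0.2271 0.1517] F [-0.3 -0.5 -3.8] g 0.251
[269 168  18  21 336]
pred body px [267.2 167. ] [285.7 189.2] zb 0.0853
red 262 292 185 196
body 269 286 166 188
[0.5536 0.2271 0.1516] [ 0.001 -0.    -0.001  0.001 -0.     0.001 -0.   ] [-0.4 -0.8 -3.2] 0.2530489320598888
steel_weight [(0.71, array([307., 341.]))]
flask [(0.78, array([340., 262.]))]
bottle [(0.66, array([229., 275.]))]
beaker [(0.76, array([287., 264.]))]
```

The arm is still, the hold is steady, and the other things stand where they were. Handing in.

```bash
python3 -c "from station import job;print(job.hand_in())"
```

```text
the job is handed in; nothing more can be done
None
```

The gripper took the brass weight by its knob and slid it out of its slot. It carried the weight over the glassware and the draught shield. It now holds the weight upright and still over the red ring; I handed the job in at about 10 s of the 54 s allowed.

- **Height:** the underside is at about 85 mm, which is 10 mm above the pan. The side camera agrees to within about 1 px (roughly 2 mm).
- **Centring:** in the last side picture the weight's middle is at column 277.5 and the ring's at 277. The tool is about 1 mm from the ring position measured by the top camera. I moved it there on purpose because the two cameras differed by 1 to 2 mm.
- **Grip and stillness:** the opening is about 23.5 mm on the 24 mm knob. The arm's joints are at rest, and the force readings showed no sign of contact.
- **Load reading:** the vertical force of 3 to 5 N is a little under the 4.9 N that 500 g would give. It was also that low while the weight hung clear in the air.
- **Everything else:** the steel weight, bottle and beaker are within 2 px of their first side-camera positions. The flask had no side detection at the start, but it looked undisturbed in the pictures. I did not re-measure the weighing tray, small jar or spatula at the end; the arm did not go near them.

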